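Lock a crate of king oysters into the packing bay with the snap-over flap

ROBOT

A 6-joint arm with a two-finger parallel gripper is mounted at the origin on the work surface. World frame = base frame: x ahead of the robot, y to its left, z up, the work surface at z = 0. Lengths are in m, angles in rad, forces in N, time in s.
With the tool pointing down it reaches from about 0.375 to 0.925 m from the base axis. Payload 5.7 kg.
Tool frame: the origin (TCP) lies at the very end of the fingers, on their centre line; the grasp point (between the pads) lies 19 mm behind it; z points along the fingers, x is the direction in which the jaws open and shut, and the axes are right-handed (so a half turn about z gives the same grasp; the last joint's range is limited). The gripper opens to 88 mm and grips with 3 to 60 N. Pads are 20 mm wide; open, the fingers measure 115 mm over their backs; the gripper's body (75 mm by 178 mm) begins 61 mm behind the grasp point.
Start: joints at [-1.43, 0.359, 1.51, -0, 1.272, -0.115], TCP at [0.152, -0.58, 0.223] pointing down, gripper open.
Joint ranges: [-2.97, 2.97], [-1.01, 2.36], [0.21, 2.38], [-0.96, 4.11], [0.2, 2.71], [-2.98, 2.98]. Speed limits (rad/s): [2.39, 2.39, 3.14, 3.14, 3.14, 3.14].

INTERFACE

Orientations are given as [roll, pitch, yaw] about the fixed x, y, z axes, in that order (R = Rz(yaw) Ry(pitch) Rx(roll)).
In Python, from station import robot gives the robot as it stands. The module is installed in compiled form; this text tells all that it offers.
- The arm moves only by the shell command python3 -m creep 'ROWS' [OPENING] [FORCE]. ROWS is text: rows parted by semicolons, each of 4 numbers parted by spaces: the shift along the world's x, y, z in cm, then the turn about the world's z in rad. A call has 1 to 12 rows; each row is the pose to reach, as a shift and turn from the pose commanded when the call began; what a row does not reach only later rows make up. A row lasts 1/8 s, in which the tool goes at most 62.5 mm and 10.7 degrees, less where a joint would pass 70% of its speed; a pose out of reach is approached as far as the arm can. A call with a gripper value outside its range is refused whole. OPENING is the gripper's target within -1 to 1 (fully open at 1, half-way at 0, shut at -1), set as the call begins (- or left out, the last holds). The fingers move at their own pace and stop on an object; FORCE is the grip in N (left out, the last holds). Time passes only in rows, so rows that repeat a pose let the fingers close. It gives the time, the measured TCP pose, the force and the opening at its end, in the units of the state.
- robot.get_state(): the state, without advancing time (a new reading comes with each control period).
- robot.get_image(name): name is "scene" or "top" or "wrist"; returns (picture, depth): 480x640x3 uint8, red, green, blue; 480x640 float32, m along the optical axis (not along the pixel's ray), 0 where there is no reading.
- robot.calibration(name): a dict with "mtx" (3x3 intrinsics, pixels), "rvec" (rotation vector, rad) and "tvec" (3), from world to camera coordinates, as OpenCV has them. Camera axes: x right, y down, z forward; pixel columns grow to the right and rows downward; lengths in m; the calibration is good to about 2 mm. A picture is of the moment at which its call begins: read the wrist's pose just before it. calibration takes no time and is no camera call; for the wrist camera it gives the pose at the moment of the call.
- robot.hand_in(): hands the job in, once; it reports no verdict.
The state is a dict: "time": time; "qpos": joint angles; "dq": joint speeds; "joint_torque": joint torques, N m; "ee_pos": TCP position; "orientation": TCP orientation; "ft_force": force on the tool from outside, world axes, zero at the start; "ft_torque": the same for the moment, N m; "width": opening from 0.0 (shut) to 1.0 (fully open).
Only numpy, scipy, OpenCV 4.12 (cv2) and the standard library are available. Lean on these libraries where they do the work, as an engineer would, in place of code of your own. Each camera call takes 0.05 s, during which the arm holds its last target.

TASK

Slide the small crate of mushrooms along the bench into the railed bay until you feel it sit fully home against the end stop, pressing only gently. Then tip the bay's spring flap over past its snap point so that it springs right down behind the crate and locks it in. Keep the crate on the bench, do not force the flap or the bay, and leave the other things alone.

Things in the scene. Friction and masses are not known exactly. Their poses are not given: they have to be found in the camera images.
- crate: Small blue plastic crate, loose on the bench, 0.35 to 0.7 kg: 150 mm long (x), 90 wide (y), 50 high. Origin at the centre of its underside. Its +x end goes into the bay first. Mushrooms lie in its front part (caps to 60 mm up).
- crate_wall (a point): Centre of the crate's trailing (-x) wall, 25 mm up; axes as the crate's. The wall is 10 mm thick along x, 50 mm high, and can be pinched from above: inside it 45 mm of the crate is empty down to its 5 mm floor. Its outer face is 5 mm further to -x.
- bay: Fixed bay: two aluminium rails on the bench, 28 mm high, 96 mm apart inside (3 mm play either side of the crate), no floor. Origin on the bench on the centre line; x points into the bay, z up. Straight rails from x = -60 to +210 mm, flared mouth from -106 to -60. Straps and nuts reach to y = +/-76. More than 20 N from crate or robot on the bay or flap damages it.
- bay_stop (a point): Nominal middle of the end stop's face: bay x = 150, 28 mm up; axes as the bay's. The stop (steel plate, 55 mm high, full width) and the flap sit on one clamp head set by hand along the rails: its true place is NOT measured and lies up to 18 mm either way along x of this. Feel for it.
- bay_hinge (a point): Nominal middle of the flap's hinge axis: bay x = -21, y = -66, 40 mm up, axis along the bay's x. It is shifted along x by the same unmeasured amount as the stop. A crate that is home has its trailing face 21 mm to +x of the flap's middle, 3 mm from the flap's side. If the crate is over 3 mm short, the flap lands on its rim and cannot close.
- flap (a joint): Angle (rad) of the steel spring flap: plate 36 mm wide along the bay's x, 10 thick, rolled lip at its edge 128 mm from the hinge. 0 = open stop, leaning outward (bay -y) 35 degrees past upright, edge 74 mm outward of the hinge, 145 up. Upright at 0.61, snaps over near 0.7, closed and level across the bay at 2.18 (34 to 46 mm up). Moving it off the stop takes about 4 N at the lip, more nearer the hinge.
- bottle_a: Bystander: white growing bottle with mushrooms, 74 mm across, 160 high, origin at its underside; stands beyond the crate's start. Leave alone.
- bottle_b: Bystander: the same kind of bottle, beyond the left end of the bay. Leave alone.
- bottle_c: Bystander: the same kind of bottle, on the robot's side of the bay. Leave alone.
- punnet: Bystander: clear open punnet, 120 x 90 x 40 mm, origin at its underside. Leave alone.
- brush: Bystander: hand brush lying on the bench, to the left. Leave alone.
- cap: Bystander: grey bottle cap, 62 mm across, 20 high, on the far side of the crate's way. Leave alone.
- spray: Bystander: white jar, 60 mm across, 150 high, at the right. Leave alone.
Not all that is in view belongs to the job. Of the things like the crate, leave any that is purple; of the rest the smaller one is meant.

How it is judged:
By the outcome, as a careful person would: the job done as asked, in the order asked, and still so for the second after the job is handed in, with the robot touching nothing.
It also fails if it takes over 69 s, if anything falls off the work surface, if the arm or the gripper's body presses on something with over 40 N, if the wrist force passes 120 N, or if a joint passes its speed limit or range.

## Working session

There is one attempt and no reset: what is moved stays moved. The work goes in short steps, Python scripts to look and compute and a shell command to move; the robot and the scene stay as the last step left them, time stands still between calls to the robot, and variables do not carry over. Pictures are saved under pics/ and viewed, and the job is handed in when it is done.

```bash
mkdir -p pics; ls
python3 - <<'E'
from station import robot
import cv2
s=robot.get_state();print(s)
for n in("scene","top","wrist"):
    p,d=robot.get_image(n);cv2.imwrite(f"pics/{n}0.png",p[:,:,::-1]);
    import numpy as np; np.save(f"pics/{n}0d.npy",d)
    c=robot.calibration(n);print(n,c); np.savez(f"pics/{n}0c.npz",**{k:np.array(c[k]) for k in("mtx","rvec","tvec")})
E
```

```text
pics
{'time': 0.0, 'qpos': array([-1.43010021e+00,  3.59489997e-01,  1.51142343e+00, -1.49784907e-05,
        1.27249015e+00, -1.15105479e-01]), 'dq': array([ 9.33692628e-04, -2.47045451e-05,  3.85880010e-04, -2.46510547e-03,
       -1.43775887e-03,  1.78381097e-04]), 'joint_torque': array([ 3.06429010e-04, -5.15379453e+01, -2.70724207e+01,  6.72722608e-02,
        3.51126166e-02, -1.01754790e-04]), 'ee_pos': array([ 0.15169992, -0.57979742,  0.22182195]), 'orientation': array([-3.14139888e+00,  1.80058434e-03, -1.31499014e+00]), 'ft_force': array([ 0.2754787 , -0.07486947,  0.1321931 ]), 'ft_torque': array([-0.05473434, -0.04724286, -0.01950465]), 'width': 1.0011879176854024}
scene {'mtx': array([[504.0207964 ,   0.        , 320.82379867],
       [  0.        , 504.0207964 , 241.47332264],
       [  0.        ,   0.        ,   1.        ]]), 'rvec': array([ 1.6534037,  1.9797316, -0.7314371]), 'tvec': array([ 0.11439972, -0.32126928,  1.63525165])}
top {'mtx': array([[455.28263519,   0.        , 324.81344177],
       [  0.        , 455.28263519, 242.33881123],
       [  0.        ,   0.        ,   1.        ]]), 'rvec': array([ 2.20324242, -2.178671  ,  0.0312602 ]), 'tvec': array([-0.01979097,  0.4821195 ,  1.00320318])}
wrist {'mtx': array([[369.19102276,   0.        , 326.8615792 ],
       [  0.        , 369.19102276, 249.51856318],
       [  0.        ,   0.        ,   1.        ]]), 'rvec': array([-2.29038599,  1.76796694,  0.2697643 ]), 'tvec': array([-0.59967124, -0.03467641,  0.3915507 ])}
```

View pics/top0.png

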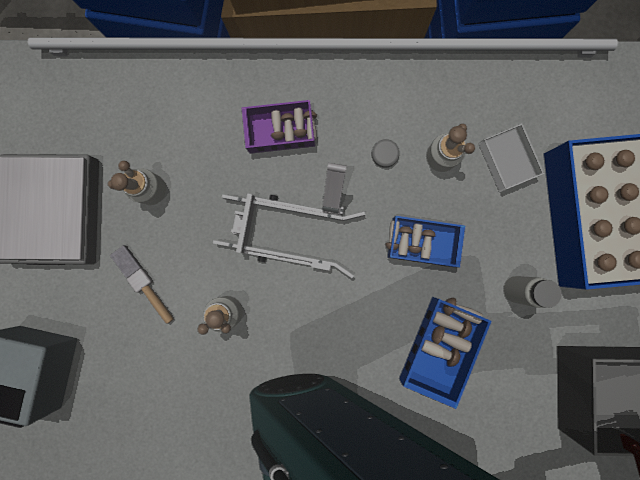

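View pics/scene0.png

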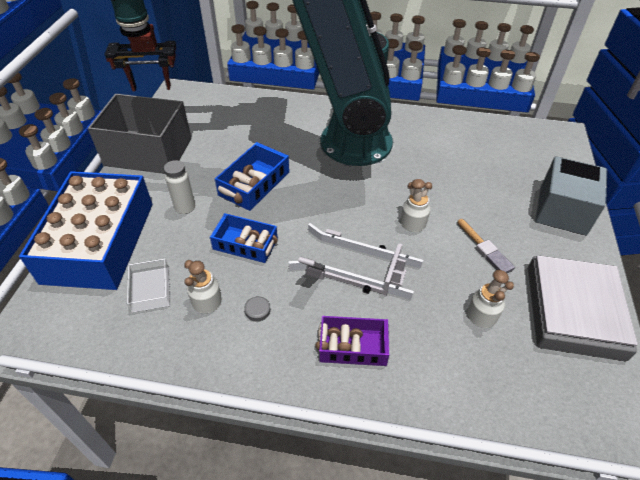

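View pics/wrist0.png

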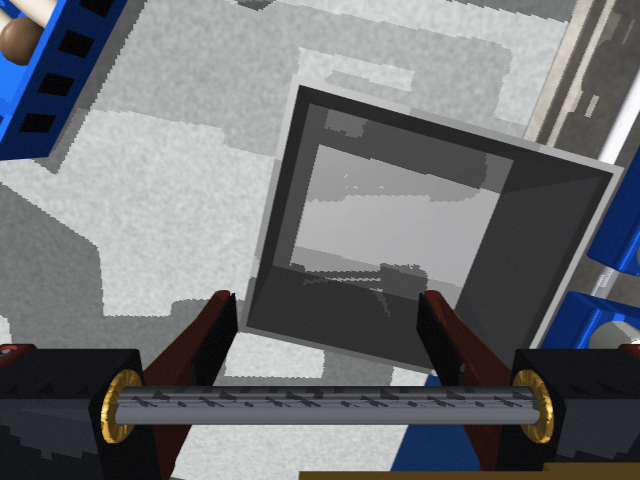

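```bash
cat > h.py <<'E'
import numpy as np,cv2
def load(n):
    c=np.load(f"pics/{n}c.npz");R=cv2.Rodrigues(c["rvec"])[0];return c["mtx"],R,c["tvec"].ravel()
def pz(n,u,v,z):
    K,R,t=load(n);r=R.T@np.linalg.solve(K,[u,v,1]);o=-R.T@t;return o+r*(z-o[2])/r[2]
def pd(n,u,v):
    K,R,t=load(n);d=np.load(f"pics/{n}d.npy")[int(round(v)),int(round(u))];return R.T@(np.linalg.solve(K,[u,v,1])*d-t)
def proj(n,P):
    c=np.load(f"pics/{n}c.npz");return cv2.projectPoints(np.array(P,float).reshape(-1,3),c["rvec"],c["tvec"],c["mtx"],None)[0].reshape(-1,2)
E
python3 - <<'E'
import cv2
p=cv2.imread("pics/top0.png")
cv2.imwrite("pics/c1.png",cv2.resize(p[155:305,205:375],None,fx=4.5,fy=4,interpolation=2)[:600,:800])
cv2.imwrite("pics/c2.png",cv2.resize(p[200:280,375:480],None,fx=7,fy=7,interpolation=2))
E
```

```text
(no output)
```

View pics/c1.png

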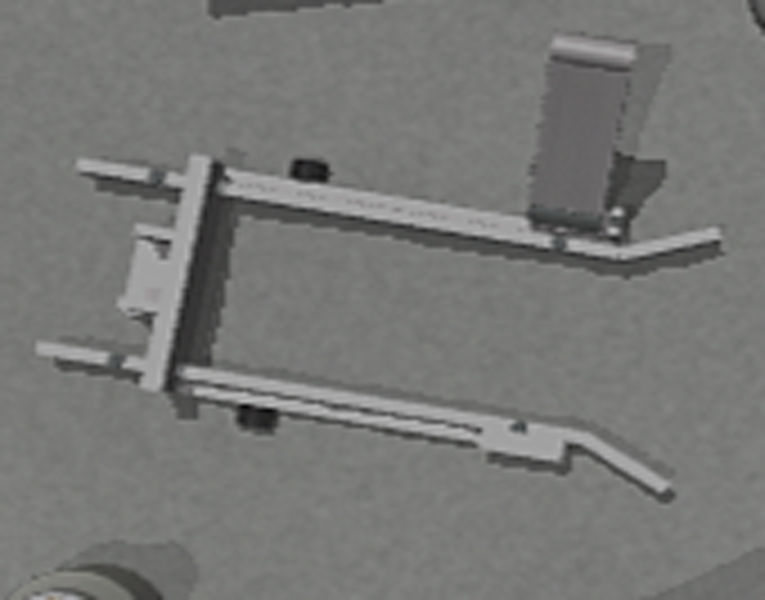

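View pics/c2.png

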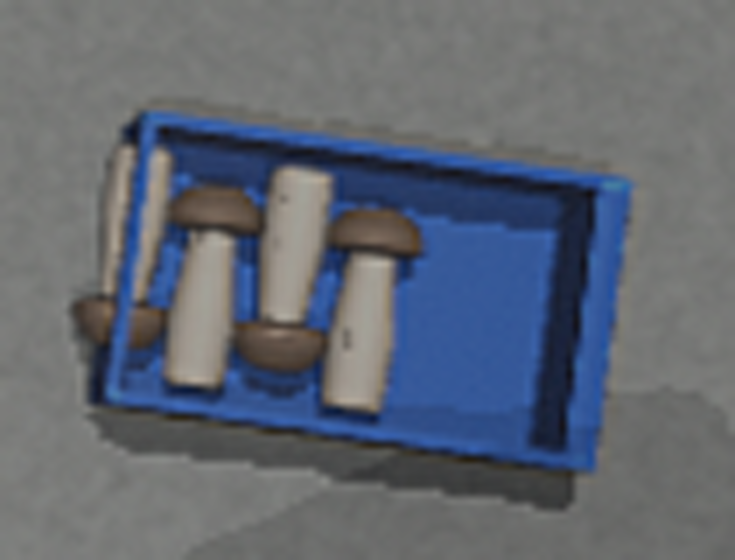

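Run:
```python
from h import *
c2=lambda u,v:(375+(u+.5)/7-.5,200+(v+.5)/7-.5)
P=[pz("top0",*c2(*q),.05) for q in[(147,112),(630,180),(592,470),(107,403)]]
P=np.array(P);print(P.round(4))
print("L",np.linalg.norm(P[0]-P[1]),np.linalg.norm(P[3]-P[2]),"W",np.linalg.norm(P[0]-P[3]),np.linalg.norm(P[1]-P[2]))
f=(P[0]+P[3])/2;b=(P[1]+P[2])/2;print("front",f,"back",b,"yaw",np.arctan2(*(f-b)[[1,0]]))
c1=lambda u,v:(205+(u+.5)/4.5-.5,155+(v+.5)/4-.5)
for nm,L in dict(up=[(80,165),(225,180),(620,250),(715,233)],lo=[(40,348),(190,372),(580,435),(668,490)],stoptop=[(200,158),(152,388),(213,160),(165,388)],lip=[(553,45),(635,50)]).items():
  for q in L:
    u=c1(*q);print(nm,pz("top0",*u,.055 if nm=="stoptop" else .145 if nm=="lip" else .028).round(4),pd("top0",*u).round(3))
for nm,q in dict(a=(455,140),b=(135,185),cc=(218,315),cap=(385,153),spray=(540,292)).items(): print(nm,pd("top0",*q).round(3))
```

```text
[[ 0.5396 -0.1658  0.05  ]
 [ 0.5202 -0.3128  0.05  ]
 [ 0.4318 -0.3011  0.05  ]
 [ 0.4505 -0.1541  0.05  ]]
L 0.14821803274317166 0.14820707423617344 W 0.08985582127215537 0.08916997502484779
front [ 0.49501015 -0.15996358  0.05      ] back [ 0.47600879 -0.30695267  0.05      ] yaw 1.4422387469548608
up [0.5817 0.2125 0.028 ] [0.581 0.212 0.03 ]
up [0.5741 0.1411 0.028 ] [0.576 0.143 0.016]
up [ 0.5373 -0.0526  0.028 ] [ 0.537 -0.053  0.027]
up [ 0.5471 -0.0987  0.028 ] [ 0.547 -0.099  0.026]
lo [0.4805 0.2299 0.028 ] [0.481 0.231 0.026]
lo [0.4681 0.1563 0.028 ] [0.468 0.156 0.029]
lo [ 0.4358 -0.0342  0.028 ] [ 0.436 -0.034  0.03 ]
lo [ 0.4063 -0.0771  0.028 ] [ 0.405 -0.078  0.   ]
stoptop [0.5821 0.1486 0.055 ] [0.583 0.149 0.05 ]
stoptop [0.4585 0.1691 0.055 ] [0.459 0.169 0.055]
stoptop [0.5811 0.1424 0.055 ] [0.583 0.144 0.044]
stoptop [0.4586 0.1629 0.055 ] [0.459 0.165 0.046]
lip [ 0.6253 -0.0201  0.145 ] [ 0.625 -0.02   0.146]
lip [ 0.6231 -0.0555  0.145 ] [ 0.654 -0.06  -0.   ]
a [ 0.675 -0.265  0.155]
b [0.591 0.372 0.107]
cc [0.335 0.186 0.152]
cap [ 0.682 -0.146  0.018]
spray [ 0.386 -0.426  0.15 ]
```

```bash
python3 -m creep '4 3.4 1 -0.05; 8 6.8 2 -0.1; 12 10.2 2 -0.15; 16 13.6 2 -0.2; 20 17 2 -0.25; 24 20.4 2 -0.3; 28 23.8 2 -0.35; 32.5 27.8 2 -0.385; 32.5 27.8 2 -0.385; 32.5 27.8 2 -0.385' -0.09 15
python3 - <<'E'
from station import robot
import cv2,numpy as np
s=robot.get_state();print(s["ee_pos"],s["orientation"],s["width"],s["time"],s["ft_force"],s["qpos"])
for n in("wrist",):
    c=robot.calibration(n);p,d=robot.get_image(n);cv2.imwrite(f"pics/{n}1.png",p[:,:,::-1]);
    np.save(f"pics/{n}1d.npy",d); np.savez(f"pics/{n}1c.npz",**{k:np.array(c[k]) for k in("mtx","rvec","tvec")})
E
```

```text
time: 1.4
ee_pos: [0.4764, -0.3024, 0.2423]
orientation: [3.141, -0.0, -1.699]
ft_force: [0.6, 0.5, -0.7]
width: 0.458
[ 0.47638464 -0.3023929   0.24228586] [ 3.14054027e+00 -2.79670096e-05 -1.69866623e+00] 0.45757513283628 1.4 [ 0.64687814  0.4720303  -0.69708361] [-6.87608231e-01  2.90598840e-01  1.56198790e+00 -6.06242605e-04
  1.28988290e+00  1.01122634e+00]
```

View pics/wrist1.png

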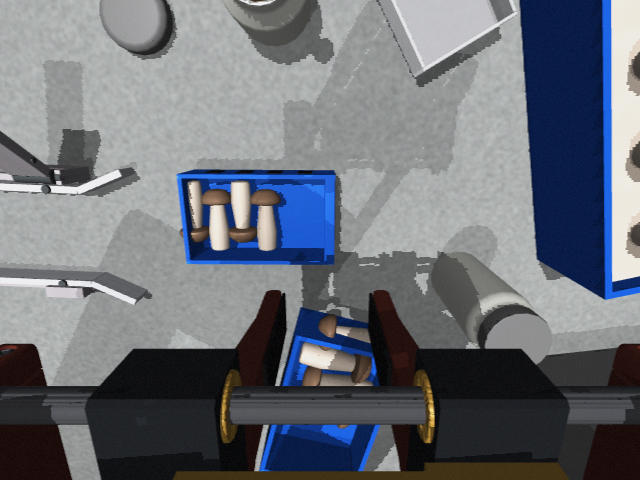

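Run:
```python
from h import *
P=np.array([pz("wrist1",u,v,.05) for u,v in[(179,174),(336,171),(334,264),(187,264)]])
print(P.round(4),np.linalg.norm(P-np.roll(P,-1,0),axis=1))
f=(P[0]+P[3])/2;b=(P[1]+P[2])/2;print("front",f,"back",b,"yaw",np.arctan2(*(f-b)[[1,0]]))
print([pd("wrist1",u,v).round(4) for u,v in[(331,200),(331,240),(331,220)]])
print("bend up",pz("wrist1",82,187,.028),"lo",pz("wrist1",97,275,.028))
p=cv2.imread("pics/wrist1.png");cv2.imwrite("pics/w1c.png",cv2.resize(p[155:275,165:345],None,fx=4.4,fy=4.4,interpolation=2))
p=cv2.imread("pics/wrist1.png");cv2.imwrite("pics/w1d.png",cv2.resize(p[120:310,0:160],None,fx=3,fy=3,interpolation=2))
```

```text
[[ 0.5413 -0.1704  0.05  ]
 [ 0.5252 -0.3174  0.05  ]
 [ 0.4335 -0.3043  0.05  ]
 [ 0.4525 -0.1564  0.05  ]] [0.14792571 0.09265093 0.14912559 0.0899337 ]
front [ 0.49691533 -0.1633869   0.05      ] back [ 0.47936994 -0.31086616  0.05      ] yaw 1.4523843581859475
[array([ 0.4987, -0.3094,  0.0501]), array([ 0.4588, -0.3044,  0.0493]), array([ 0.5586, -0.3134,  0.4032])]
bend up [ 0.54012967 -0.06096686  0.028     ] lo [ 0.44595962 -0.04639618  0.028     ]
```

View pics/w1c.png

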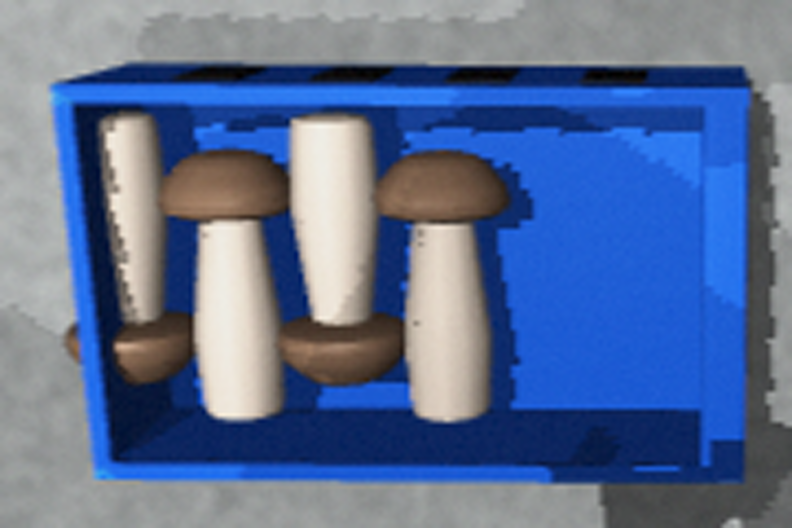

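View pics/w1d.png

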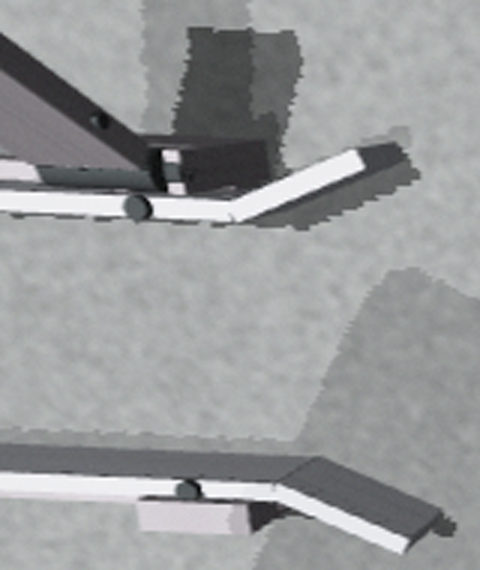

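Run:
```python
from h import *
P=np.array([pz("wrist1",u,v,.05) for u,v in[(177.3,174.5),(335,175),(334,264),(187,264)]])
print(P.round(4),np.linalg.norm(P-np.roll(P,-1,0),axis=1))
f=(P[0]+P[3])/2;b=(P[1]+P[2])/2;print("front",f,"back",b,"yaw",np.arctan2(*(f-b)[[1,0]]))
w=lambda u,v:pz("wrist1",u/3-.3,120+v/3-.3,.028)
u0,u1=w(2,213),w(235,222);l0,l1=w(2,475),w(275,487)
print(u0,u1,l0,l1); print([np.arctan2(*(a-c)[[1,0]]) for a,c in((u0,u1),(l0,l1))])
y=1.404;d=np.array([np.cos(y),np.sin(y)]);n=np.array([-d[1],d[0]]);O=np.array([.4964,.015])
for q in(u0,u1,l0,l1,f,b,*P):r=q[:2]-O;print((r@d*1e3).round(1),(r@n*1e3).round(1))
```

```text
[[ 0.5411 -0.1687  0.05  ]
 [ 0.5217 -0.3161  0.05  ]
 [ 0.4335 -0.3043  0.05  ]
 [ 0.4525 -0.1564  0.05  ]] [0.14864282 0.08893855 0.14912559 0.0894374 ]
front [ 0.49679093 -0.16253504  0.05      ] back [ 0.47759166 -0.31017593  0.05      ] yaw 1.4414816706531068
[0.54708462 0.02244074 0.028     ] [ 0.53409137 -0.05477425  0.028     ] [0.45595813 0.05935233 0.028     ] [ 0.43876621 -0.03771299  0.028     ]
[np.float64(1.4040844799603716), np.float64(1.3954972277808735)]
15.8 -48.7
-62.5 -48.8
37.0 47.2
-61.6 48.1
-175.0 -29.9
-323.8 -35.4
-173.7 -74.6
-322.3 -79.9
-325.3 9.0
-176.3 14.8
```

```bash
python3 -m creep '0.1 -0.15 -5 0; 0.1 -0.15 -10 0; 0.1 -0.15 -14 0; 0.1 -0.15 -17 0; 0.1 -0.15 -20 0; 0.1 -0.15 -21.5 0; 0.1 -0.15 -22.5 0; 0.1 -0.15 -22.5 0' -0.09 15
python3 -m creep '0 0 0 0; 0 0 0 0; 0 0 0 0; 0 0 0 0; 0 0 0 0' -0.9 15
```

```text
time: 2.45
ee_pos: [0.4775, -0.3043, 0.0176]
orientation: [3.141, 0.0, -1.701]
ft_force: [-0.8, 0.6, 0.2]
width: 0.452
time: 3.08
ee_pos: [0.4782, -0.3043, 0.0181]
orientation: [-3.141, -0.0, -1.7]
ft_force: [-0.1, 0.1, 5.1]
width: 0.112
```

```bash
python3 -m creep '-0.2 0.4 0 -0.005; -0.6 1.2 0 -0.01; -1 2 0 -0.016; -1.4 2.8 0 -0.022; -1.8 3.6 0 -0.028; -2.2 4.4 0 -0.034; -2.6 5.3 0 -0.039; -2.6 5.3 0 -0.039; -2.6 5.3 0 -0.039'
python3 - <<'E'
from station import robot
import cv2,numpy as np
s=robot.get_state();print(s["ee_pos"],s["orientation"],s["width"],s["time"],s["ft_force"])
for n in("top","wrist"):
    c=robot.calibration(n);p,d=robot.get_image(n);cv2.imwrite(f"pics/{n}2.png",p[:,:,::-1]);
    np.save(f"pics/{n}2d.npy",d); np.savez(f"pics/{n}2c.npz",**{k:np.array(c[k]) for k in("mtx","rvec","tvec")})
E
```

```text
time: 4.2
ee_pos: [0.4521, -0.2505, 0.0181]
orientation: [-3.141, 0.0, -1.739]
ft_force: [0.7, -0.0, 7.4]
width: 0.111
[ 0.45205723 -0.25046914  0.0180659 ] [-3.14086721e+00  4.09131961e-04 -1.73935140e+00] 0.11111721827949499 4.2 [ 0.73539617 -0.04073161  7.40874082]
```

View pics/wrist2.png

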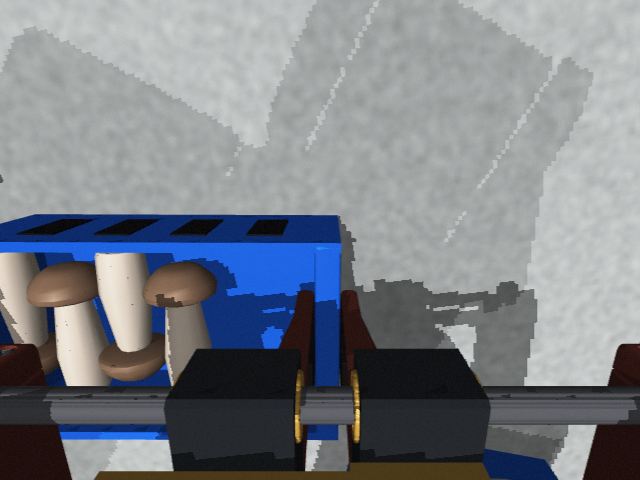

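View pics/top2.png

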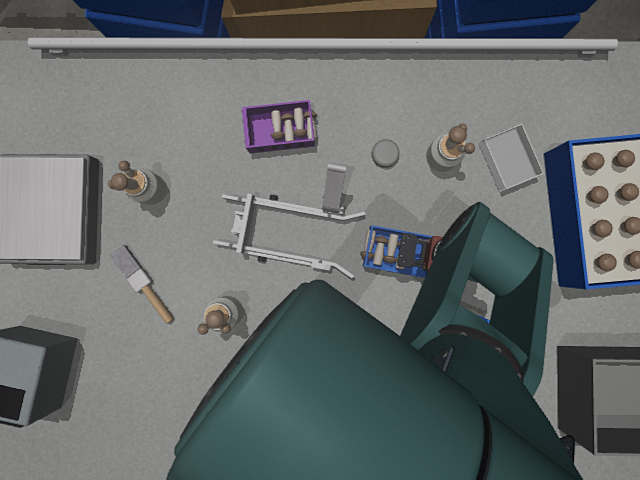

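Run:
```python
import cv2
p=cv2.imread("pics/top2.png")
cv2.imwrite("pics/c3.png",cv2.resize(p[190:290,310:445],None,fx=5.9,fy=5.9,interpolation=2))
```

```text
(no output)
```

View pics/c3.png

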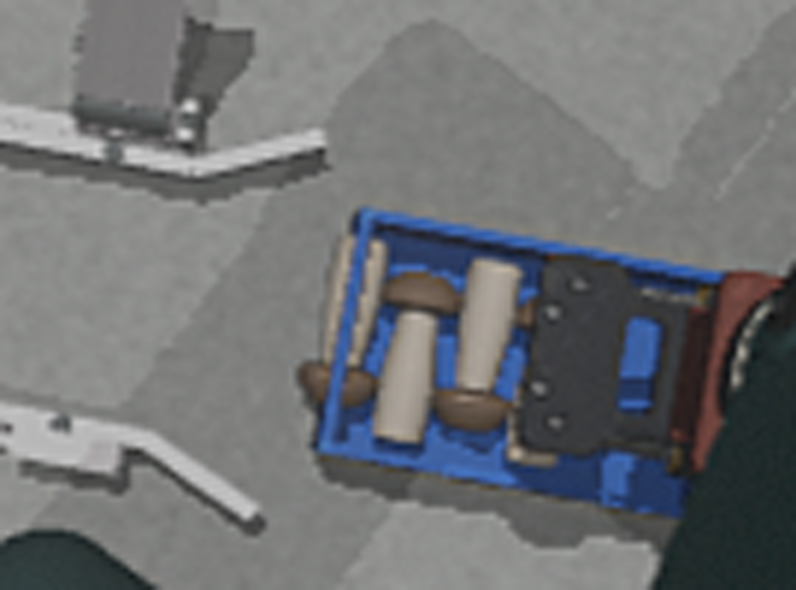

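Run:
```python
from h import *
c=lambda u,v,z:pz("top2",310+(u+.5)/5.9-.5,190+(v+.5)/5.9-.5,z)
d=np.array([np.cos(1.403),np.sin(1.403)]);n=np.array([-d[1],d[0]]);O=np.array([.4964,.015])
for nm,q in dict(fu=(363,210,.05),fl=(320,450,.05),bu=(720,275,.05),bl=(690,515,.05),ru=(197,178,.028),rl=(145,430,.028),ru0=(0,140,.028),rl0=(0,405,.028)).items():
  P=c(*q);r=P[:2]-O;print(nm,P.round(4),(r@d*1e3).round(1),(r@n*1e3).round(1))
```

```text
fu [ 0.5184 -0.1137  0.05  ] -123.2 -43.2
fl [ 0.4313 -0.0988  0.05  ] -123.1 45.2
bu [ 0.4962 -0.2428  0.05  ] -254.2 -42.8
bl [ 0.4094 -0.2321  0.05  ] -258.1 44.5
ru [ 0.5315 -0.0539  0.028 ] -62.1 -46.1
rl [ 0.4378 -0.0356  0.028 ] -59.7 49.4
ru0 [0.545  0.0195 0.028 ] 12.6 -47.1
rl0 [0.4464 0.0182 0.028 ] -5.2 49.8
```

```bash
python3 -m creep '0.08 0.5 0.05 0; 0.25 1.48 0.05 0; 0.42 2.46 0.05 0; 0.58 3.45 0.05 0; 0.75 4.44 0.05 0; 0.92 5.42 0.05 0; 1.09 6.4 0.05 0; 1.17 6.9 0.05 0; 1.17 6.9 0.05 0'
```

```text
time: 5.42
ee_pos: [0.4635, -0.1808, 0.0181]
orientation: [3.141, 0.001, -1.739]
ft_force: [2.1, 2.3, 3.4]
width: 0.115
```

```bash
python3 -m creep '0.12 0.7 0 0; 0.33 1.97 0 0; 0.55 3.25 0 0; 0.77 4.54 0 0; 0.99 5.82 0 0; 1.2 7.1 0 0; 1.42 8.38 0 0; 1.62 9.6 0 0; 1.8 10.6 0 0; 1.9 11.2 0 0; 1.9 11.2 0 0'
python3 - <<'E'
from station import robot
import cv2,numpy as np
s=robot.get_state();print(s["ee_pos"],s["orientation"],s["width"],s["time"],s["ft_force"])
for n in("top",'scene'):
    c=robot.calibration(n);p,d=robot.get_image(n);cv2.imwrite(f"pics/{n}3.png",p[:,:,::-1]);
    np.save(f"pics/{n}3d.npy",d); np.savez(f"pics/{n}3c.npz",**{k:np.array(c[k]) for k in("mtx","rvec","tvec")})
cv2.imwrite("pics/c4.png",cv2.resize(cv2.imread("pics/top3.png")[170:290,210:370],None,fx=5,fy=5,interpolation=2))
E
```

```text
time: 6.8
ee_pos: [0.4825, -0.0688, 0.0181]
orientation: [3.141, 0.001, -1.739]
ft_force: [1.1, 3.3, 3.8]
width: 0.116
[ 0.4825403  -0.06880066  0.01810203] [ 3.14137628e+00  1.38909588e-03 -1.73917912e+00] 0.11550633620189571 6.8 [1.08593831 3.27569883 3.7552742 ]
```

View pics/c4.png

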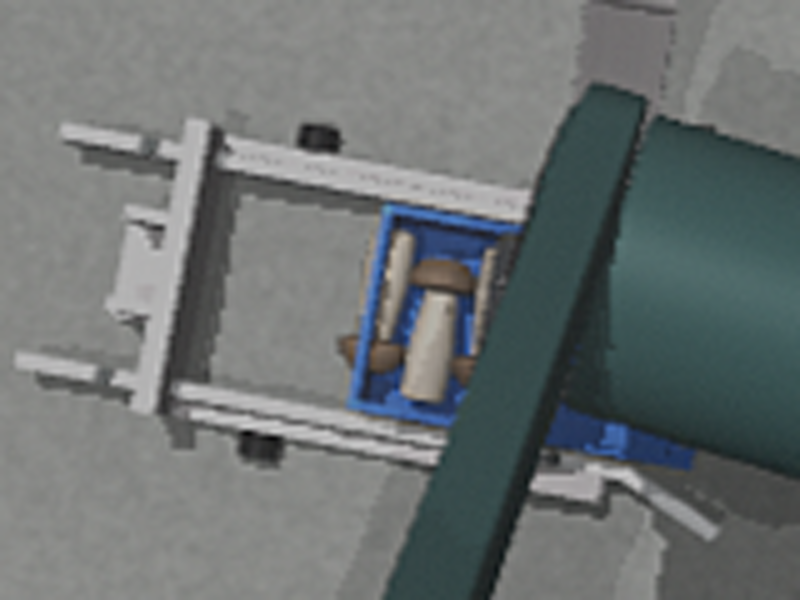

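View pics/scene3.png

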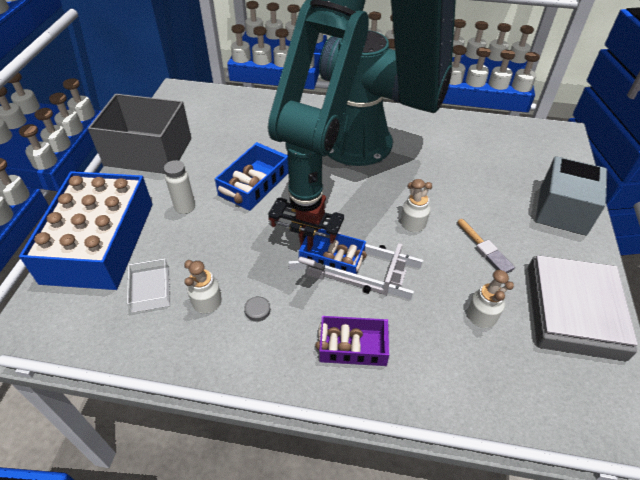

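```bash
python3 - <<'E'
from h import *
c=lambda u,v,z:pz("top3",210+(u+.5)/5-.5,170+(v+.5)/5-.5,z)
d=np.array([np.cos(1.403),np.sin(1.403)]);n=np.array([-d[1],d[0]]);O=np.array([.4964,.015])
for nm,q in dict(fu=(385,205,.05),fl=(353,408,.05),su=(213,128,.055),sl=(160,405,.055)).items():
  P=c(*q);r=P[:2]-O;print(nm,P.round(4),(r@d*1e3).round(1),(r@n*1e3).round(1))
E
python3 -m creep '0.12 0.7 0 0; 0.28 1.68 0 0; 0.45 2.66 0 0; 0.62 3.65 0 0; 0.77 4.54 0 0; 0.87 5.13 0 0; 0.92 5.42 0 0; 0.92 5.42 0 0'
```

```text
fu [0.548  0.0679 0.05  ] 60.8 -42.0
fl [0.4605 0.0803 0.05  ] 58.4 46.3
su [0.5798 0.1418 0.055 ] 138.9 -61.1
sl [0.4608 0.1622 0.055 ] 139.2 59.7
time: 7.9
ee_pos: [0.4917, -0.0151, 0.0181]
orientation: [3.141, 0.001, -1.739]
ft_force: [-0.2, 1.9, 2.5]
width: 0.108
```

```bash
python3 -m creep '0.07 0.4 0 0; 0.13 0.8 0 0; 0.2 1.18 0 0; 0.23 1.38 0 0; 0.23 1.38 0 0'
for i in 1 2 3 4; do sleep 0; done
python3 -m creep '0.03 0.2 0 0; 0.03 0.2 0 0'
python3 -m creep '0.03 0.2 0 0; 0.03 0.2 0 0'
```

```text
time: 8.52
ee_pos: [0.4941, -0.0016, 0.0181]
orientation: [-3.142, 0.001, -1.739]
ft_force: [0.2, -0.8, 1.4]
width: 0.114
time: 8.78
ee_pos: [0.4943, 0.0002, 0.0181]
orientation: [3.142, 0.0, -1.739]
ft_force: [-0.6, -2.3, 1.4]
width: 0.112
time: 9.02
ee_pos: [0.4946, 0.0022, 0.0181]
orientation: [3.142, 0.0, -1.739]
ft_force: [-1.0, -2.5, 1.1]
width: 0.112
```

```bash
python3 -m creep '0.02 0.1 0 0; 0.03 0.2 0 0; 0.03 0.2 0 0'
python3 -m creep '0.02 0.1 0 0; 0.02 0.1 0 0'
python3 -m creep '0.02 0.1 0 0; 0.02 0.1 0 0'
```

```text
time: 9.4
ee_pos: [0.4949, 0.0042, 0.0181]
orientation: [3.142, 0.0, -1.739]
ft_force: [-0.1, -2.7, 0.6]
width: 0.11
time: 9.65
ee_pos: [0.495, 0.0052, 0.0181]
orientation: [3.141, 0.0, -1.739]
ft_force: [-0.7, -1.8, 1.3]
width: 0.108
time: 9.9
ee_pos: [0.4953, 0.0062, 0.0181]
orientation: [3.142, 0.0, -1.739]
ft_force: [-0.8, -3.4, 1.5]
width: 0.114
```

```bash
python3 -m creep '0.02 0.1 0 0; 0.02 0.1 0 0'
python3 -m creep '0.02 0.1 0 0; 0.02 0.1 0 0'
python3 -m creep '0.02 0.1 0 0; 0.02 0.1 0 0' | grep -A1 -E "pos|force"
```

```text
time: 10.15
ee_pos: [0.4954, 0.0072, 0.0181]
orientation: [3.141, 0.0, -1.739]
ft_force: [-0.3, -2.7, 0.5]
width: 0.114
time: 10.4
ee_pos: [0.4956, 0.0082, 0.0181]
orientation: [3.141, 0.0, -1.739]
ft_force: [-0.7, -2.2, 0.8]
width: 0.114
ee_pos: [0.4959, 0.0092, 0.0181]
orientation: [-3.142, 0.0, -1.739]
ft_force: [-1.1, -3.0, 0.8]
width: 0.116
```

```bash
for i in 1; do python3 -m creep '0.02 0.1 0 0; 0.02 0.1 0 0' | grep -E "pos|force"; done
python3 -m creep '0.02 0.1 0 0; 0.02 0.1 0 0' | grep -E "pos|force"
python3 -m creep '0.02 0.1 0 0; 0.02 0.1 0 0' | grep -E "pos|force"
```

```text
ee_pos: [0.496, 0.0097, 0.0181]
ft_force: [0.2, -5.3, 0.9]
ee_pos: [0.4957, 0.0098, 0.0181]
ft_force: [-3.0, -10.9, 1.5]
ee_pos: [0.4954, 0.01, 0.0181]
ft_force: [-3.8, -16.8, 3.3]
```

```bash
python3 -m creep '-0.02 -0.15 0 0; -0.02 -0.15 0 0'
python3 - <<'E'
from station import robot
import cv2,numpy as np
s=robot.get_state();print(s["ee_pos"],s["orientation"],s["width"],s["time"],s["ft_force"])
for n in("top",'wrist'):
    c=robot.calibration(n);p,d=robot.get_image(n);cv2.imwrite(f"pics/{n}4.png",p[:,:,::-1]);
    np.save(f"pics/{n}4d.npy",d); np.savez(f"pics/{n}4c.npz",**{k:np.array(c[k]) for k in("mtx","rvec","tvec")})
cv2.imwrite("pics/c5.png",cv2.resize(cv2.imread("pics/top4.png")[170:290,210:370],None,fx=5,fy=5,interpolation=2))
E
```

```text
time: 11.65
ee_pos: [0.4955, 0.0099, 0.0181]
orientation: [3.14, -0.001, -1.739]
ft_force: [-3.3, -7.6, 3.6]
width: 0.112
[0.49545478 0.00994036 0.01809972] [ 3.14028691e+00 -7.88389639e-04 -1.73907740e+00] 0.11246418896237359 11.65 [-3.29756714 -7.62151692  3.59154413]
```

View pics/c5.png

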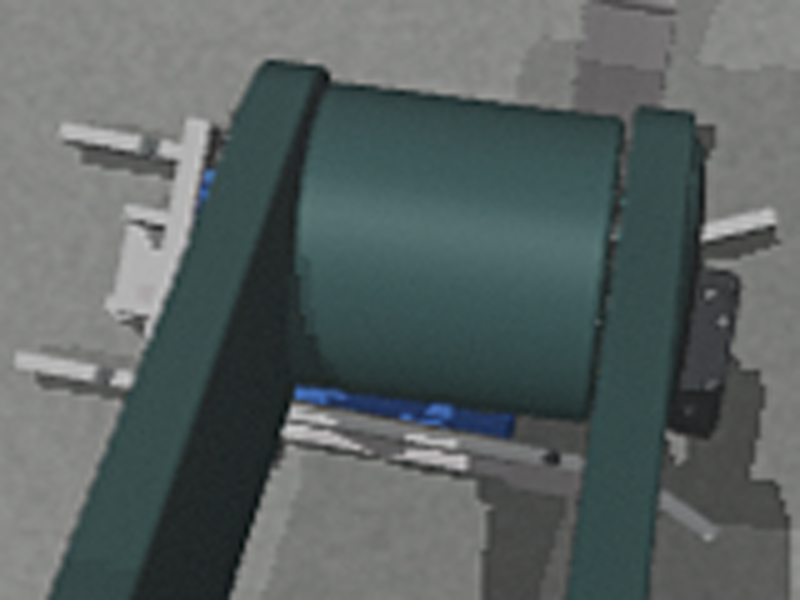

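View pics/wrist4.png

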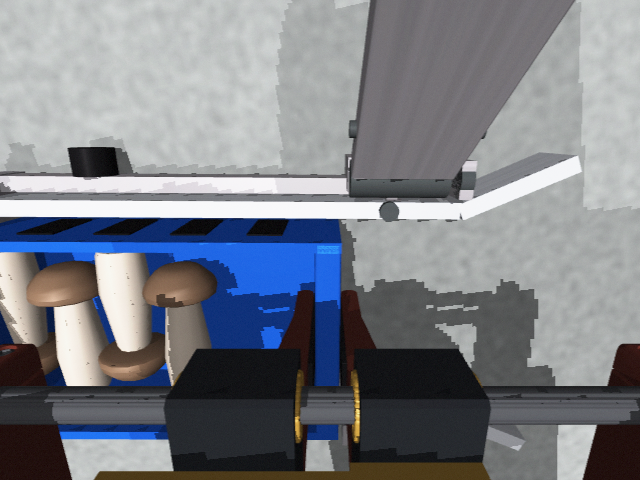

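```bash
python3 -m creep '0 0 0 0; 0 0 0 0; 0 0 0 0; 0 0 0 0' -0.3
python3 -m creep '0 0 1 0; 0 0 4 0; 0 0 9 0; 0 0 15 0; 0 0 20 0; 0 0 24 0; 0 0 24 0'
python3 - <<'E'
from station import robot
import cv2,numpy as np
s=robot.get_state();print(s["ee_pos"],s["orientation"],s["width"],s["time"],s["ft_force"])
for n in("top",'wrist'):
    c=robot.calibration(n);p,d=robot.get_image(n);cv2.imwrite(f"pics/{n}5.png",p[:,:,::-1]);
    np.save(f"pics/{n}5d.npy",d); np.savez(f"pics/{n}5c.npz",**{k:np.array(c[k]) for k in("mtx","rvec","tvec")})
E
```

```text
time: 12.25
ee_pos: [0.4964, 0.0107, 0.0181]
orientation: [-3.142, 0.0, -1.739]
ft_force: [0.6, -0.3, 0.3]
width: 0.352
time: 13.12
ee_pos: [0.4985, 0.0104, 0.2622]
orientation: [-3.134, 0.001, -1.739]
ft_force: [0.4, 0.3, 0.2]
width: 0.353
[0.49851978 0.01037998 0.26219149] [-3.13362918e+00  5.64581755e-04 -1.73886007e+00] 0.3534774679766268 13.125 [0.40478891 0.28579029 0.20654126]
```

View pics/wrist5.png

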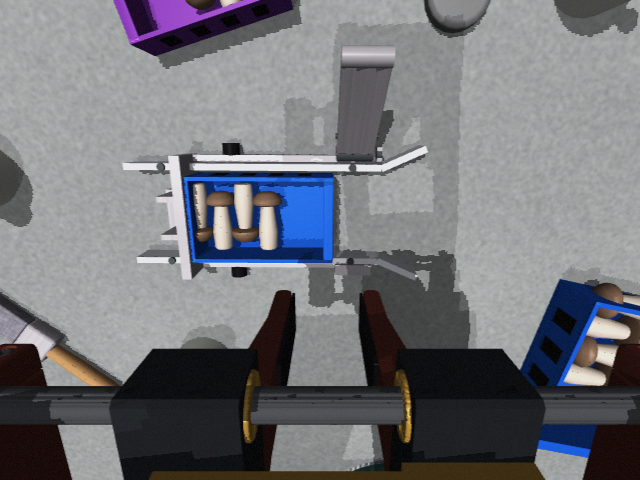

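View pics/top5.png

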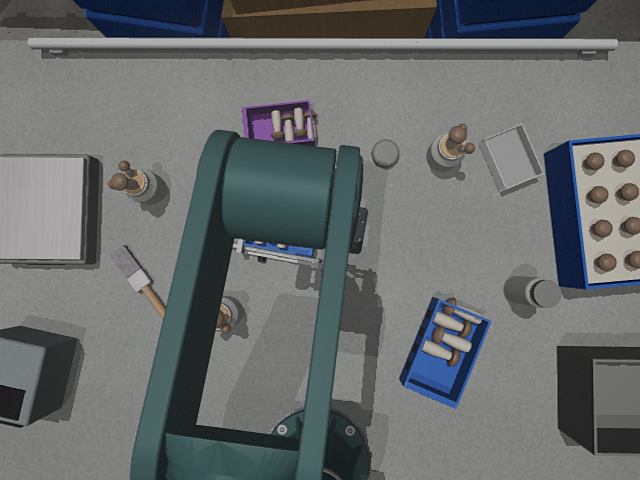

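Run:
```python
import cv2
p=cv2.imread("pics/wrist5.png")
cv2.imwrite("pics/w5c.png",cv2.resize(p[140:285,150:350],None,fx=4,fy=4,interpolation=2))
cv2.imwrite("pics/w5d.png",cv2.resize(p[30:180,310:440],None,fx=4,fy=4,interpolation=2))
```

```text
(no output)
```

View pics/w5c.png

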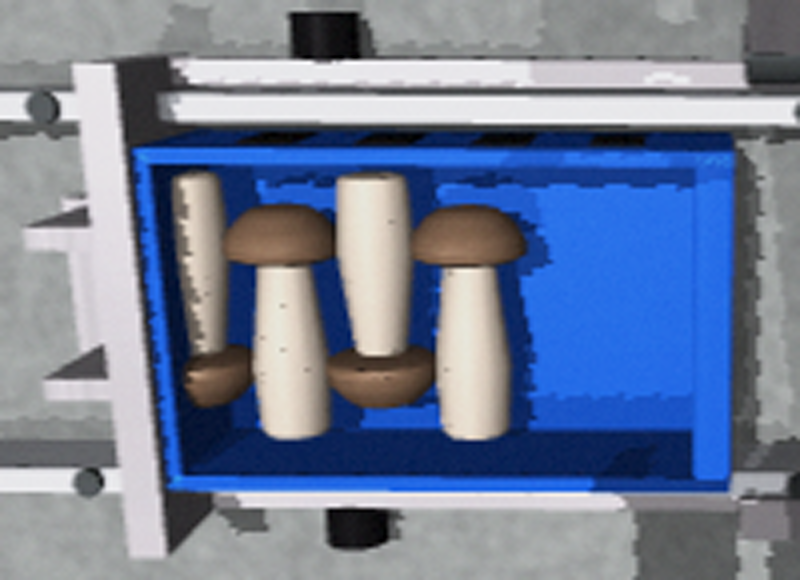

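View pics/w5d.png

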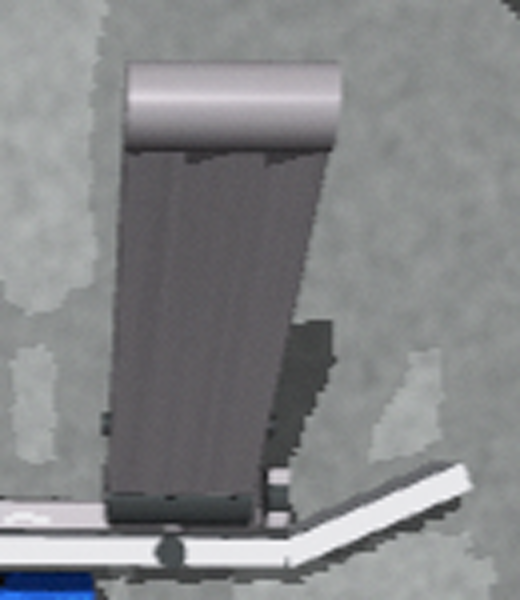

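Run:
```python
from h import *
d=np.array([np.cos(1.403),np.sin(1.403)]);n=np.array([-d[1],d[0]]);O=np.array([.4964,.015])
for q in[(343,56),(368,48),(368,56),(368,64),(392,56)]:
  P=pd("wrist5",*q);r=P[:2]-O;print("lip",P.round(4),(r@d*1e3).round(1),(r@n*1e3).round(1))
c=lambda u,v:(150+(u+.5)/4-.5,140+(v+.5)/4-.5)
for nm,q,z in[("fu",(135,150),.05),("fl",(170,488),.05),("bu",(735,155),.05),("bl",(732,488),.05),("su",(115,62),.055),("sl",(167,555),.055)]:
  P=pz("wrist5",*c(*q),z);r=P[:2]-O;print(nm,P.round(4),(r@d*1e3).round(1),(r@n*1e3).round(1))
```

```text
lip [ 0.6276 -0.0228  0.1443] -15.4 -135.6
lip [ 0.6296 -0.0402  0.1436] -32.2 -140.6
lip [ 0.6246 -0.0394  0.1451] -32.2 -135.5
lip [ 0.62   -0.039   0.1432] -32.6 -130.9
lip [ 0.622  -0.0555  0.1442] -48.5 -135.6
fu [0.564  0.1436 0.05  ] 138.0 -45.2
fl [0.4768 0.1591 0.05  ] 138.9 43.4
bu [ 0.5379 -0.003   0.05  ] -10.8 -43.9
bl [0.4519 0.012  0.05  ] -10.4 43.4
su [0.5852 0.1405 0.055 ] 138.6 -66.6
sl [0.4601 0.1629 0.055 ] 139.7 60.5
```

```bash
python3 -m creep '3 -1 0 0; 6.5 -2.2 0 0; 10 -3.4 0 0; 13.5 -4.6 0 0; 16.1 -5.5 0 0; 16.1 -5.5 0 0; 16.1 -5.5 -3 0; 16.1 -5.5 -6 0; 16.1 -5.5 -9 0; 16.1 -5.5 -9 0; 16.1 -5.5 -9 0' -1 15
python3 - <<'E'
from station import robot
import cv2,numpy as np
for n in("scene",'wrist'):
    c=robot.calibration(n);p,d=robot.get_image(n);cv2.imwrite(f"pics/{n}6.png",p[:,:,::-1]);
E
```

```text
time: 14.6
ee_pos: [0.6569, -0.0442, 0.1687]
orientation: [3.141, 0.0, -1.739]
ft_force: [0.7, 0.3, 0.4]
width: 0.007
```

View pics/wrist6.png

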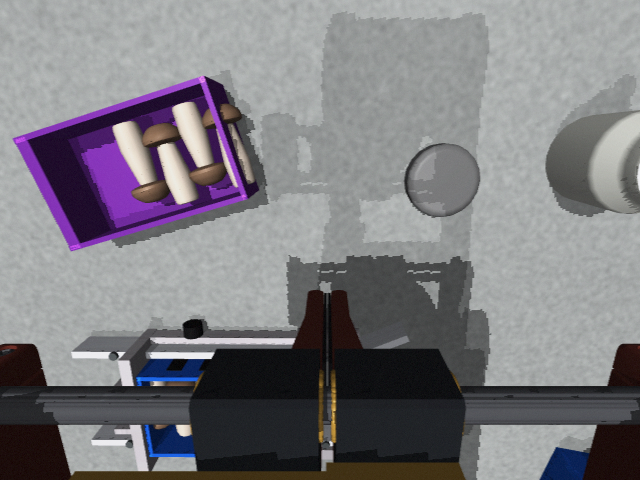

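View pics/scene6.png

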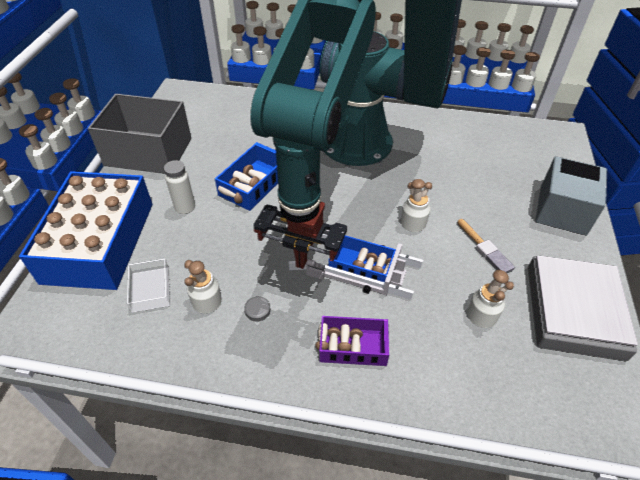

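```bash
python3 -m creep '0.3 -0.05 -1 0; 0.3 -0.05 -2 0; 0.3 -0.05 -3 0; 0.3 -0.05 -4 0; 0.3 -0.05 -4 0'
python3 -m creep '-0.5 0.08 0 0; -1 0.17 0 0; -1 0.17 0 0'
```

```text
time: 15.32
ee_pos: [0.6593, -0.0448, 0.1267]
orientation: [3.139, 0.0, -1.739]
ft_force: [-0.6, 0.3, -0.9]
width: 0.005
time: 15.7
ee_pos: [0.6499, -0.0431, 0.1285]
orientation: [-3.141, 0.0, -1.739]
ft_force: [0.3, 0.6, 0.6]
width: 0.006
```

```bash
python3 -m creep '-0.4 0.07 0 0; -0.8 0.13 0 0; -0.8 0.13 0 0'
python3 -m creep '-0.3 0.05 0 0; -0.6 0.1 0 0; -0.6 0.1 0 0'
```

```text
time: 16.08
ee_pos: [0.6426, -0.042, 0.1284]
orientation: [-3.14, 0.0, -1.739]
ft_force: [1.8, -0.5, 0.2]
width: 0.006
time: 16.45
ee_pos: [0.6402, -0.0416, 0.1302]
orientation: [-3.133, 0.0, -1.739]
ft_force: [7.1, -0.7, 3.9]
width: 0.011
```

```bash
python3 -m creep '-0.4 0.07 0 0; -0.8 0.13 0 0; -1.2 0.2 0 0; -1.2 0.2 0 0'
```

```text
time: 16.95
ee_pos: [0.6281, -0.0397, 0.1305]
orientation: [-3.133, 0.0, -1.739]
ft_force: [6.1, -0.9, 5.8]
width: 0.007
```

```bash
python3 -m creep '-0.6 0.1 0 0; -1.2 0.2 0 0; -1.8 0.3 0 0; -2.4 0.4 0 0'
```

```text
time: 17.45
ee_pos: [0.5997, -0.0349, 0.1281]
orientation: [3.141, 0.0, -1.739]
ft_force: [2.2, 0.1, 1.5]
width: 0.003
```

```bash
python3 -m creep '-0.6 0.1 0 0; -1.2 0.2 0 0; -1.8 0.3 0 0; -2.4 0.4 0 0'
```

```text
time: 17.95
ee_pos: [0.5752, -0.0307, 0.1277]
orientation: [3.14, 0.0, -1.739]
ft_force: [0.0, 0.3, 0.6]
width: 0.005
```

Run:
```python
from station import robot
import cv2,numpy as np
for n in("scene",'wrist'):
    c=robot.calibration(n);p,d=robot.get_image(n);cv2.imwrite(f"pics/{n}7.png",p[:,:,::-1]);
cv2.imwrite("pics/s7.png",cv2.resize(cv2.imread("pics/scene7.png")[180:320,220:440],None,fx=3.6,fy=3.6,interpolation=2))
```

```text
(no output)
```

View pics/wrist7.png

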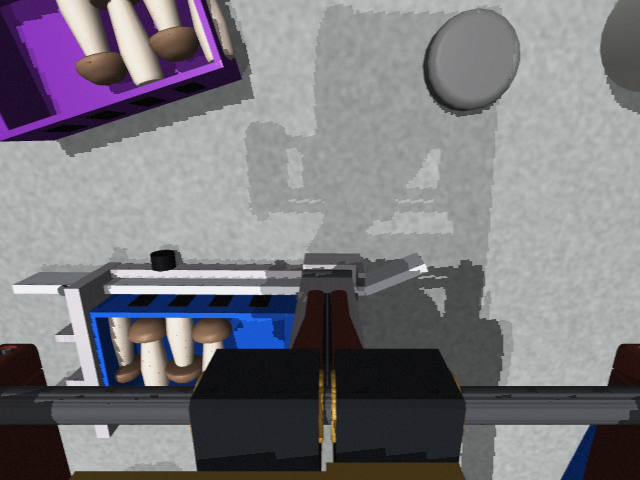

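View pics/s7.png

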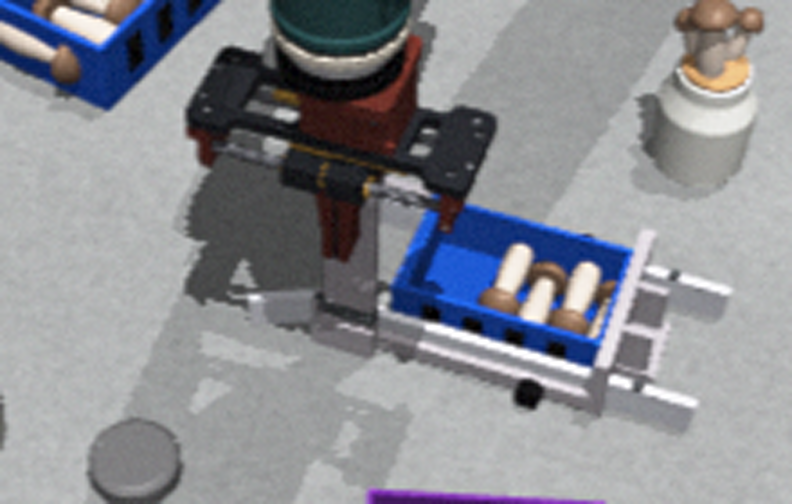

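```bash
python3 -m creep '-0.6 0.1 0 0; -1.2 0.2 0 0; -1.8 0.3 0 0; -2.4 0.4 0 0; -2.4 0.4 0 0'
python3 - <<'E'
from station import robot
import cv2,numpy as np
for n in("scene",):
    c=robot.calibration(n);p,d=robot.get_image(n);cv2.imwrite(f"pics/{n}8.png",p[:,:,::-1]);
cv2.imwrite("pics/s8.png",cv2.resize(cv2.imread("pics/scene8.png")[180:320,220:440],None,fx=3.6,fy=3.6,interpolation=2))
E
```

```text
time: 18.68
ee_pos: [0.5516, -0.0268, 0.1281]
orientation: [3.141, 0.0, -1.739]
ft_force: [-0.7, -0.1, 0.1]
width: 0.008
```

View pics/s8.png

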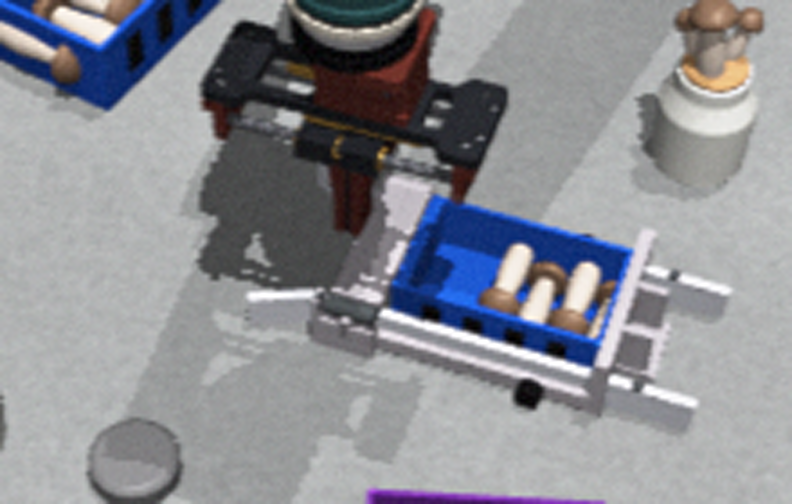

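```bash
python3 -m creep '0.3 0 2 0; 0.3 0 6 0; 0.3 0 11 0; -1 -4 13 0; -3 -9 13 0; -5 -14 13 0; -6 -19 13 0; -7 -24 13 0; -7 -24 13 0; -7 -24 13 0'
python3 - <<'E'
from station import robot
import cv2,numpy as np
for n in("scene","top"):
    c=robot.calibration(n);p,d=robot.get_image(n);cv2.imwrite(f"pics/{n}9.png",p[:,:,::-1]);
    np.save(f"pics/{n}9d.npy",d); np.savez(f"pics/{n}9c.npz",**{k:np.array(c[k]) for k in("mtx","rvec","tvec")})
cv2.imwrite("pics/s9.png",cv2.resize(cv2.imread("pics/scene9.png")[180:320,220:440],None,fx=3.6,fy=3.6,interpolation=2))
cv2.imwrite("pics/c9.png",cv2.resize(cv2.imread("pics/top9.png")[170:290,210:370],None,fx=5,fy=5,interpolation=2))
E
```

```text
time: 19.98
ee_pos: [0.4823, -0.2665, 0.258]
orientation: [3.141, 0.001, -1.74]
ft_force: [0.4, 0.2, 0.8]
width: 0.004
```

View pics/s9.png

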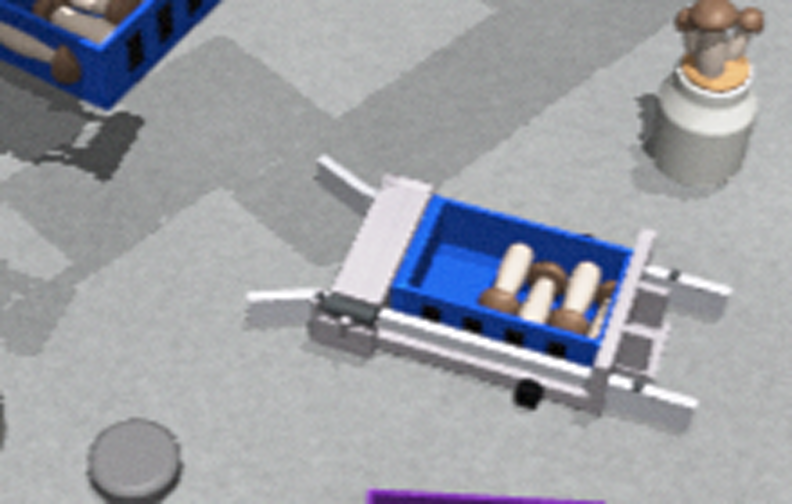

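View pics/c9.png

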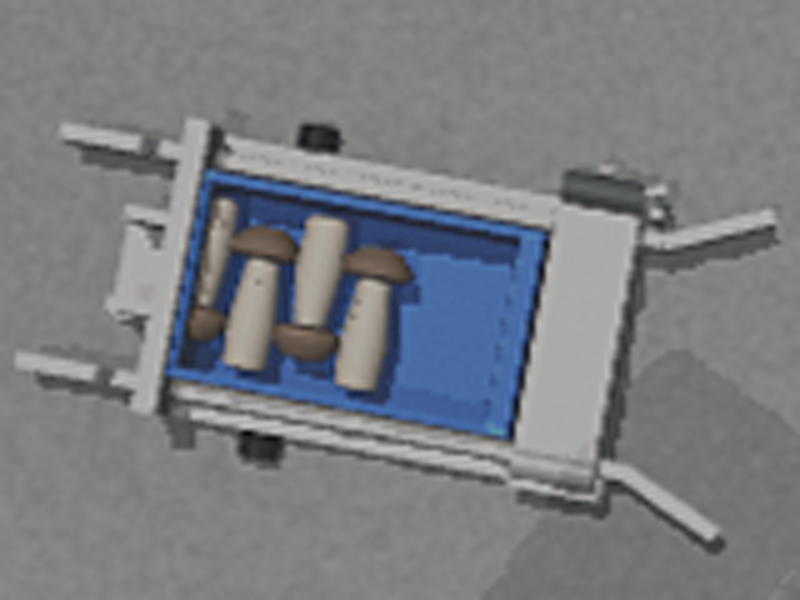

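View pics/top9.png

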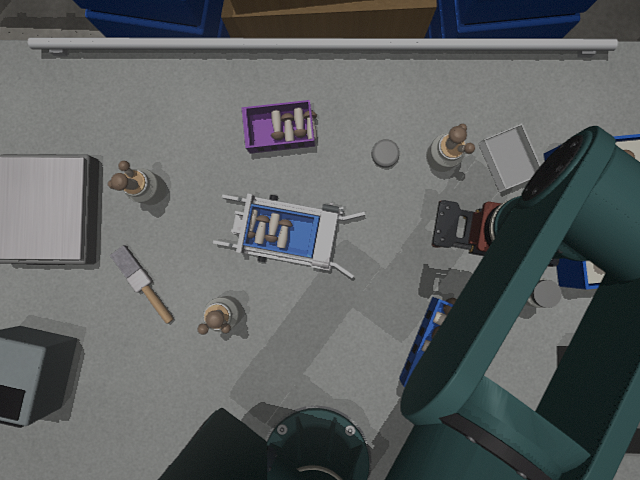

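Check that the flap is level at about 46 mm, then hand in.

```bash
python3 - <<'E'
from h import *
for q in[(595,220),(580,300),(565,400),(555,450),(530,300),(620,300)]:
  print(pd("top9",210+q[0]/5,170+q[1]/5).round(4))
E
python3 -c "
from station import robot
s=robot.get_state();print(s['time'],s['ft_force'],abs(s['dq']).max());print(robot.hand_in())"
```

```text
[ 0.542  -0.0233  0.0458]
[ 0.5074 -0.0172  0.0448]
[ 0.4643 -0.0112  0.0445]
[ 0.4427 -0.0072  0.0456]
[0.5077 0.0046 0.0384]
[ 0.5077 -0.0344  0.044 ]
20.075 [ 0.57899858 -0.75816736  0.98529523] 0.0077625597559352316
the job is handed in; nothing more can be done
None
```

The crate is fully home in the bay and the spring flap is locked down behind it. I handed the job in at about 20 s.

- **Crate:** I pinched the small blue crate's trailing wall, lined it up with the bay and slid it in along the bench. I took the last stretch in 1–2 mm steps. It stopped about 10 mm short of the nominal stop position, with a contact force that peaked at about 17 N. That is firmer than I'd call gentle, but under the 20 N limit. I then eased off to about 8 N and let go. The wrist image showed the front flush with the stop and the trailing face about 21 mm from the flap's middle, as it should be when home.
- **Flap:** I pushed its lip from outside with the closed fingers, reading at most about 8 N, until it went over and sprang down.
- **Last checks:** Depth readings along the flap's top gave 44–46 mm, so it is level and closed (46 mm expected). One edge reading of 38 mm looks like it fell between the flap and the crate. The crate is still against the stop, and the other things look unmoved in the last top view. The end of the larger blue crate and the spray jar are partly hidden by the arm there. The robot touched nothing at hand-in.

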